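Gauge the seat depth of a radiator valve and show the reading

TASK

Take the depth gauge off its rest and slide its rod into the slanted open neck of the radiator valve until the collar stops on the rim, which pushes the small telltale pin in, then draw the rod out again. Finish while still holding the gauge in the gripper, level and still, with the nose of the rod over the lens of the face-up camera and 10 to 20 cm above it, so that the pin can be read. Leave the phone, carton, thermostat head and screwdriver where they are.

Things in the scene. Friction and masses are not known exactly. Their poses are not given: they have to be found in the camera images.
- gauge: Loose depth gauge, 0.26 kg. Origin on its axis at the collar's stop face; +x runs from nose to handle. x -70 to 0 mm: steel rod, 14 mm diameter, last 6 mm tapered to 9. 0 to +10: collar, 34 mm diameter. +10 to +100: square handle 24 x 24 mm, sides along y and z. Starts level on the rest, axis 70 mm above the table, nose to the robot; handle free of the rest from x = +16 to +76.
- nose (a point): Centre of the end face of the gauge's rod, 70 mm from the collar's stop face along the gauge's -x.
- pin (a joint): Telltale pin of the gauge: brass, 6 mm diameter, round end, standing out of the nose. 0 (start) = 20 mm out; the value grows (m) as it is pushed in, up to 0.019. Friction (about 2 N) keeps it where it is left. Full insertion pushes it in by 8 to 16 mm, depending on where the valve seat stands.
- rest: Fixed grey plastic rest, base 165 x 60 x 8 mm, with two notched posts 44 mm wide: one 58 mm high at its own x = +70 mm under the handle's end, one 63 mm high at x = -55 under the rod; notch cheeks 8 mm higher. Origin under the base's centre; the gauge lies along its x axis, collar face near x = -20 mm, nose towards -x.
- valve: Fixed radiator valve on a steel plate 170 x 70 x 10 mm, with a level brass pipe along its own x, top 60 mm above the table. Origin under the plate's centre. The slanted neck rises from it towards its own +x, away from the robot.
- neck: The valve's open slanted neck, a brass guide tube, 34 mm outer, 18 mm inner diameter. Origin at the centre of the mouth, in the rim's plane, 100 mm above the table. +z is the tube's axis out of the mouth, 30 degrees above level, away from the robot. The rod is fully in when the gauge's origin is here with gauge +x along this +z; only the pin touches the seat inside.
- camera: Fixed small black round camera lying face up, 56 mm diameter, 29 mm high. Origin under its centre.
- lens (a point): Centre of the camera's lens, on top, 29 mm above the table.
- phone: Bystander: black desk phone, about 190 x 150 x 130 mm. Origin under its centre.
- carton: Bystander: cardboard carton 120 x 180 x 60 mm. Origin under its centre.
- thermostat_head: Bystander: white thermostat head standing upright, 50 mm diameter, 72 mm high. Origin under its centre.
- screwdriver: Bystander: screwdriver lying on the table, about 200 mm long. Origin near its middle.

How it is judged:
On the way, in this order (a step that is already met when the one before it is completed fails the run):
1. the gauge is lifted off its rest in the gripper (height (world z) of gauge above 0.095 m and contact force between the fingers and gauge above 1 N), for 0.1 s.
2. the rod is in the neck with its collar on the rim (z of gauge in the frame of neck below 0.0025 m and distance between gauge and neck below 0.005 m and angle between the x axis of gauge and the z axis of neck, either way round below 0.1 rad and value of joint pin above 0.005 m), for 0.1 s.
3. the rod is drawn out of the neck (z of nose in the frame of neck above 0.025 m and contact force between the fingers and gauge above 1 N), for 0.1 s.
At the end, for the whole second after the job is handed in: The gauge is held by the fingers, still (under 0.03 m/s), its axis within 8 degrees of level, the rod's nose within 40 mm of the lens seen from above and 90 to 210 mm above it, the pin still pushed in by 5 to 18 mm (horizontal distance between nose and lens below 0.04 m and z of nose in the frame of camera between 0.119 and 0.239 m and angle between gauge's own x axis and vertical between 1.431 and 1.711 rad and linear speed of gauge below 0.03 m/s and contact force between the fingers and gauge above 1 N and value of joint pin between 0.005 and 0.018 m); the arm keeps its last pose, push and grip.
It fails at once if a bystander is pushed more than 30 mm (distance of any of phone, carton, thermostat_head, screwdriver from where it was at the start of the episode above 0.03 m).
It also fails if it takes over 51 s, if anything falls off the work surface, if the arm or the gripper's body presses on something with over 40 N, if the wrist force passes 120 N, or if a joint passes its speed limit or range.

ROBOT

A 6-joint arm with a two-finger parallel gripper is mounted at the origin on the work surface. World frame = base frame: x ahead of the robot, y to its left, z up, the work surface at z = 0. Lengths are in m, angles in rad, forces in N, time in s.
With the tool pointing down it reaches from about 0.4 to 0.925 m from the base axis. Payload 3.4 kg.
Tool frame: the origin (TCP) lies at the very end of the fingers, on their centre line; the grasp point (between the pads) lies 19 mm behind it; z points along the fingers, y is the line along which they close (so a half turn about z gives the same grasp; the last joint's range is limited). The gripper opens to 85 mm and grips with 20 to 120 N. Pads are 22 mm wide; open, the fingers measure 114 mm over their backs; the gripper's body (76 mm by 85 mm) begins 54 mm behind the grasp point. The pads swing forward as they close: fully open they stand 13 mm farther back than shut.
Start: joints at [1.028, 0.307, 1.506, -0, 1.328, -0.073], TCP at [0.26, 0.513, 0.231] pointing down, gripper open.
Joint ranges: [-3.12, 3.12], [-1.05, 2.28], [0.14, 2.33], [-1.42, 4.57], [0.1, 2.73], [-2.68, 2.68]. Speed limits (rad/s): [2.57, 2.57, 3.14, 3.14, 3.14, 3.14].

INTERFACE

Orientations are given as a 3x3 rotation matrix whose columns are the frame's x, y, z axes.
In Python, from cell import * gives the robot as it stands. The module is installed in compiled form; this text tells all that it offers.
- The arm moves only by the tool servo_tool, never from a script. Its arguments are lists of equal length, an entry for each row: "dp": the shift along the tool's x, y, z in mm, a list of three; "rot": the turn, a rotation vector about the tool's x, y, z in rad, a list of three. In form: {"dp": [[x, y, z], ...], "rot": [[wx, wy, wz], ...]}. A call has 1 to 8 rows; each row is the pose to reach, as a shift and turn from the pose commanded when the call began, along the tool's axes at that moment; what a row does not reach only later rows make up. A row lasts 1/8 s, in which the tool goes at most 62.5 mm and 10.7 degrees, less where a joint would pass 70% of its speed; a pose out of reach is approached as far as the arm can. A call with a gripper value outside its range is refused whole. "gripper" is the closure, from 0 (fully open) to 1 (shut), set as the call begins (left out, the last holds). The fingers move at their own pace and stop on an object; "grip_force" is the grip in N (left out, the last holds). Time passes only in rows, so rows that repeat a pose let the fingers close. It gives the time, the measured TCP pose, the force, the opening and the grip force at its end, in the units of the state.
- get_obs(): the state, without advancing time (a new reading comes with each control period).
- snapshot(name): name is "scene" or "top"; returns a dict with "pixels" (480x640x3 uint8, red, green, blue), "intrinsics" (3x3 intrinsics, pixels), "extrinsics" (4x4, takes a point from camera to world coordinates). Camera axes: x right, y up, looking along -z (the intrinsics and any distortion apply to the point x, -y, -z); pixel columns grow to the right and rows downward; lengths in m; the calibration is good to about 2 mm. A picture is of the moment at which its call begins. There is no depth.
- sign_off(): hands the job in; it is judged then, once.
The state is a dict: "time_s": time; "joint_pos": joint angles; "dq": joint speeds; "effort": joint torques, N m; "tcp_pos": TCP position; "tcp_rot": TCP orientation; "wrist_force": force on the tool from outside, world axes, zero at the start; "ft_torque": the same for the moment, N m; "grip_width": finger opening in m; "grasp_force": force on a finger pad.
Only numpy, scipy, OpenCV 4.12 (cv2) and the standard library are available. Lean on these libraries where they do the work, as an engineer would, in place of code of your own. Each camera call takes 0.05 s, during which the arm holds its last target. There are 200 camera calls.

## Working session

There is one attempt and no reset: what is moved stays moved. The work goes in short steps, Python scripts to look and compute and a tool call to move; the robot and the scene stay as the last step left them, time stands still between calls to the robot, and variables do not carry over. Pictures are saved under pics/ and viewed, at most 10 in all, crops included, and the job is handed in when it is done.

Besides the shell and the picture viewer there is one more tool, called after "Call:" as name(argument=value, ...) on one line, values as JSON. servo_tool: Moves the arm, as the interface text tells. Its arguments: {"type":"object","properties":{"dp":{"type":"array"},"rot":{"type":"array"},"gripper":{"type":"number"},"grip_force":{"type":"number"}},"required":["dp","rot"]}

```bash
mkdir -p pics; cat > h.py <<'E'
from cell import *
import numpy as np, cv2
def snap(n,f):
    s=snapshot(n); cv2.imwrite('pics/'+f+'.png',cv2.cvtColor(s['pixels'],cv2.COLOR_RGB2BGR)); np.savez('pics/'+f+'.npz',**s); return s
def load(f): return dict(np.load('pics/'+f+'.npz'))
def ray(s,u,v):
    K=s['intrinsics'];E=s['extrinsics']
    d=np.linalg.inv(K)@[u,v,1]; d=E[:3,:3]@[d[0],-d[1],-d[2]]; return E[:3,3],d
def onz(s,u,v,z):
    o,d=ray(s,u,v); return o+d*(z-o[2])/d[2]
def proj(s,p):
    E=s['extrinsics']; c=E[:3,:3].T@(np.array(p)-E[:3,3]); q=s['intrinsics']@[c[0],-c[1],-c[2]]; return q[:2]/q[2]
E
python3 -c "
from h import *
for n in('top','scene'):
  s=snap(n,n+'0');print(s['intrinsics'],s['extrinsics'],s.keys())
print(get_obs())"
```

```text
[[621.30988338   0.         318.73992451]
 [  0.         621.30988338 238.65943428]
 [  0.           0.           1.        ]] [[ 0.01893804  0.99367615 -0.11067543  0.39231398]
 [-0.99979023  0.01968467  0.00565725  0.0590281 ]
 [ 0.00780008  0.11054508  0.9938405   1.74200383]
 [ 0.          0.          0.          1.        ]] dict_keys(['pixels', 'intrinsics', 'extrinsics'])
[[461.66115409   0.         320.56227571]
 [  0.         461.66115409 233.67660669]
 [  0.           0.           1.        ]] [[ 0.29863151 -0.68228111  0.6673168   1.24631491]
 [ 0.95423398  0.20172316 -0.22078334 -0.17942437]
 [ 0.01602305  0.70270923  0.71129671  0.80341765]
 [ 0.          0.          0.          1.        ]] dict_keys(['pixels', 'intrinsics', 'extrinsics'])
{'time_s': 0.1, 'joint_pos': array([ 1.02748651e+00,  3.07517498e-01,  1.50754702e+00, -8.75656951e-06,
        1.32841966e+00, -7.35012469e-02]), 'dq': array([-0.00034887, -0.00141773, -0.00235642, -0.00108647,  0.00105768,
       -0.00100064]), 'effort': array([ 1.90253901e-03, -4.58532500e+01, -2.52606118e+01,  1.14193049e-04,
        5.52923331e-03,  2.21462136e-05]), 'tcp_pos': array([0.26000753, 0.51214354, 0.2304605 ]), 'tcp_rot': array([[-8.91655861e-01,  4.52712806e-01, -9.70590601e-04],
       [ 4.52713827e-01,  8.91654392e-01, -1.62354702e-03],
       [ 1.30430844e-04, -1.88704500e-03, -9.99998211e-01]]), 'wrist_force': array([ 0.11872933, -0.1714126 , -0.35077334]), 'ft_torque': array([-0.00444529, -0.02532937,  0.01756348]), 'grasp_force': 0.0, 'grip_width': 0.08521976360996968}
```

View pics/top0.png

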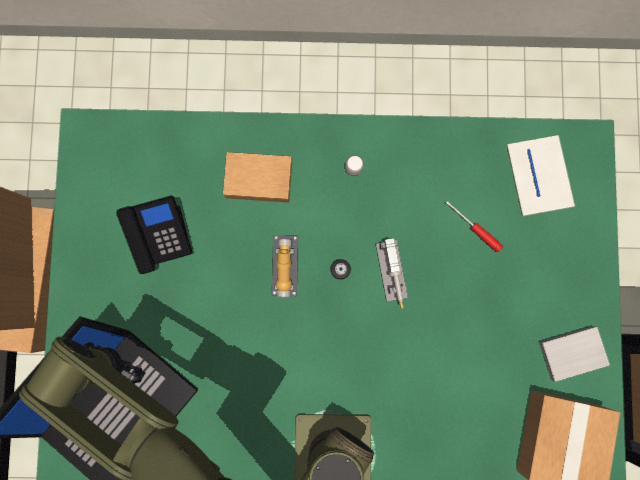

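View pics/scene0.png

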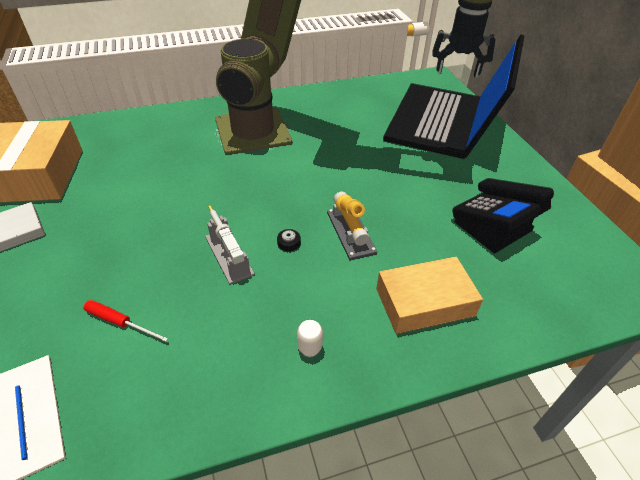

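The top view shows the gauge (393,265) with its nose at (402,307), the lens (341,269) and the valve (285,265). In the scene view the neck mouth is at about (352,208). Next I'll crop and magnify both views.

```bash
python3 -c "
from h import *
t=cv2.imread('pics/top0.png')[225:315,265:415]; s=cv2.imread('pics/scene0.png')[180:290,190:390]
a=cv2.resize(t,(600,360),interpolation=cv2.INTER_CUBIC); cv2.imwrite('pics/c1.png',cv2.resize(t,None,fx=5.2,fy=5.2,interpolation=cv2.INTER_CUBIC))
cv2.imwrite('pics/c2.png',cv2.resize(s,None,fx=4,fy=4,interpolation=cv2.INTER_CUBIC))
"
```

```text
(no output)
```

View pics/c1.png

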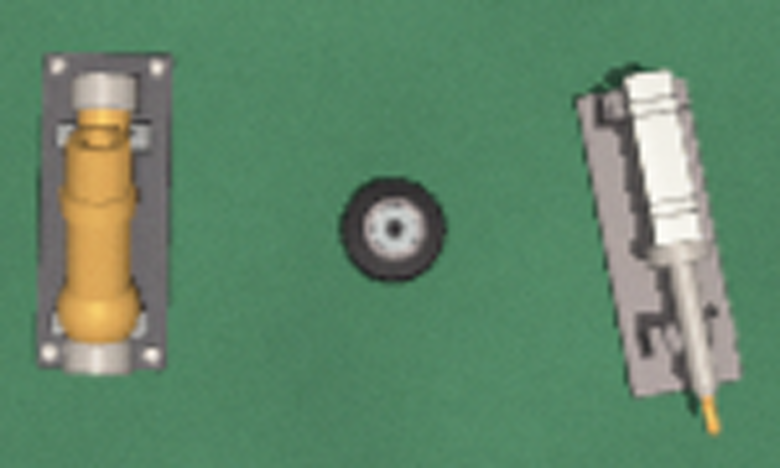

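View pics/c2.png

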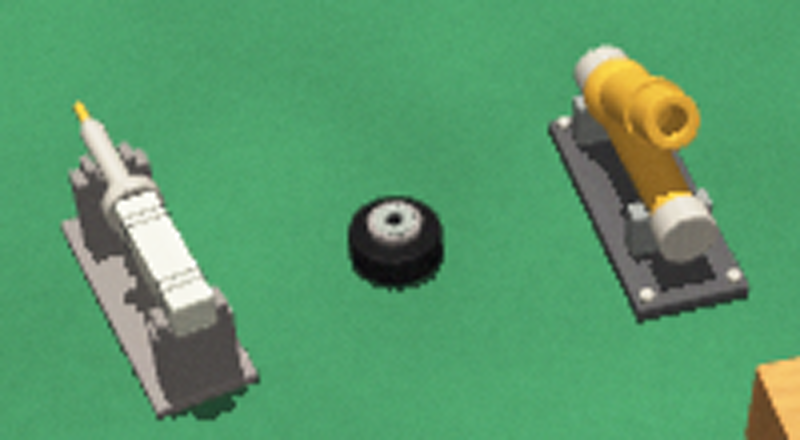

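In the top crop, the handle corners are at (624,74), (670,70), (657,248) and (702,243), the pin tip at (714,432), the lens at (394,229) and the mouth at about (100,138). In the scene crop, the hole is at (674,118) and the lens at (395,219).

```bash
cat >> h.py <<'E'
def T(U,V): return (U+.5)/5.2-.5+265,(V+.5)/5.2-.5+225
def S(U,V): return (U+.5)/4-.5+190,(V+.5)/4-.5+180
def tri(*rs):
    A=sum(np.eye(3)-np.outer(d,d)/(d@d) for o,d in rs); b=sum((np.eye(3)-np.outer(d,d)/(d@d))@o for o,d in rs); return np.linalg.solve(A,b)
E
python3 -c "
from h import *
np.set_printoptions(precision=4,suppress=True)
t=load('top0');s=load('scene0')
for n,U,V,z in [('TL',624,74,.082),('TR',670,70,.082),('BL',657,248,.082),('BR',702,243,.082),('tip',714,432,.07),('nose',706,397,.07),('lens',394,229,.029),('mouth',100,138,.1),('p1',45,54,.01),('p2',172,55,.01),('p3',165,370,.01),('p4',38,367,.01),('r1',632,396,.008),('r2',740,378,.008),('r3',577,97,.008)]: print(n,onz(t,*T(U,V),z))
for n,U,V,z in [('tip',78,105,.07),('lens',395,219,.029),('mouth',675,118,.1),('q1',550,128,.01),('q2',640,320,.01),('q3',748,293,.01)]: print('S',n,onz(s,*S(U,V),z))
print('tri tip',tri(ray(t,*T(714,432)),ray(s,*S(78,105))),'mouth',tri(ray(t,*T(100,138)),ray(s,*S(675,118))),'lens',tri(ray(t,*T(394,229)),ray(s,*S(395,219))))
"
```

```text
TL [ 0.5802 -0.1276  0.082 ]
TR [ 0.5828 -0.1514  0.082 ]
BL [ 0.4905 -0.1452  0.082 ]
BR [ 0.4935 -0.1684  0.082 ]
tip [ 0.397  -0.1766  0.07  ]
nose [ 0.4149 -0.1724  0.07  ]
lens [ 0.501 -0.012  0.029]
mouth [0.5401 0.1416 0.1   ]
p1 [0.593 0.177 0.01 ]
p2 [0.5939 0.1085 0.01  ]
p3 [0.4245 0.1084 0.01  ]
p4 [0.4248 0.1761 0.01  ]
r1 [ 0.4155 -0.1414  0.008 ]
r2 [ 0.4262 -0.1992  0.008 ]
r3 [ 0.5756 -0.1106  0.008 ]
S tip [ 0.3956 -0.1766  0.07  ]
S lens [ 0.5005 -0.0123  0.029 ]
S mouth [0.5361 0.1444 0.1   ]
S q1 [0.4316 0.1063 0.01  ]
S q2 [0.6006 0.1058 0.01  ]
S q3 [0.5989 0.1732 0.01  ]
tri tip [ 0.397  -0.1765  0.0712] mouth [0.5399 0.142  0.104 ] lens [ 0.5009 -0.0122  0.0294]
```

Call:
servo_tool(dp=[[-540,-468,70],[-540,-468,70],[-540,-468,70],[-540,-468,70],[-540,-468,70],[-540,-468,70],[-540,-468,70],[-540,-468,70]], rot=[[0,0,2.478],[0,0,2.478],[0,0,2.478],[0,0,2.478],[0,0,2.478],[0,0,2.478],[0,0,2.478],[0,0,2.478]], gripper=0)

```text
time_s: 1.1
tcp_pos: [0.4484, 0.0499, 0.1823]
tcp_rot: [[0.394, 0.919, 0.0], [0.919, -0.394, 0.0], [0.0, 0.0, -1.0]]
wrist_force: [0.1, -0.1, 0.3]
grip_width: 0.0853
grasp_force: 0.0
```

```bash
cat >> h.py <<'E'
from scipy.spatial.transform import Rotation as Ro
def Rt(yaw,pitch):  # tool x = gauge +x, raised by pitch; tool z down-ish
    y=np.radians(yaw);return Ro.from_euler('ZYX',[y,-np.radians(pitch),np.pi]).as_matrix()
def go(p,yaw,pitch):
    o=get_obs();R=o['tcp_rot'];d=R.T@(np.array(p)-o['tcp_pos'])*1000
    r=Ro.from_matrix(R.T@Rt(yaw,pitch)).as_rotvec()
    print('t',o['time_s'].__round__(2),'tcp',o['tcp_pos'].round(4),'dp',d.round(1),'rot',r.round(4),'F',o['wrist_force'].round(1),'w',round(o['grip_width'],4),'q',o['joint_pos'].round(2))
E
python3 -c "
from h import *
print(Rt(11.1,30).round(2)); go([.529,-.1495,.15],11.1,0)"
```

```text
[[ 0.85  0.19  0.49]
 [ 0.17 -0.98  0.1 ]
 [ 0.5   0.   -0.87]]
t 1.1 tcp [0.4484 0.0499 0.1823] dp [-151.5  152.7   32.3] rot [-1.000e-04 -3.000e-04  9.718e-01] F [ 0.1 -0.1  0.3] w 0.0853 q [0.02 0.18 1.82 0.   1.14 0.42]
```

Call:
servo_tool(dp=[[-151,152,32],[-151,152,32],[-151,152,32],[-151,152,32],[-151,152,32],[-151,152,32],[-151,152,32],[-151,152,32]], rot=[[0,0,0.972],[0,0,0.972],[0,0,0.972],[0,0,0.972],[0,0,0.972],[0,0,0.972],[0,0,0.972],[0,0,0.972]])

```text
time_s: 2.1
tcp_pos: [0.5293, -0.1457, 0.1507]
tcp_rot: [[0.98, 0.201, 0.0], [0.201, -0.98, 0.0], [0.0, -0.0, -1.0]]
wrist_force: [-0.5, 0.5, -0.4]
grip_width: 0.0853
grasp_force: 0.0
```

```bash
python3 -c "
from h import *
go([.529,-.1495,.051],11.1,0); s=snap('top','top1');s2=snap('scene','sc1')
a=cv2.resize(cv2.imread('pics/sc1.png')[150:290,170:330],None,fx=4,fy=4,interpolation=cv2.INTER_CUBIC);cv2.imwrite('pics/c3.png',a)"
```

```text
t 2.1 tcp [ 0.5293 -0.1457  0.1507] dp [-1.1  3.6 99.7] rot [-0.     -0.      0.0087] F [-0.5  0.5 -0.4] w 0.0853 q [-0.35  0.35  1.67  0.    1.12  1.02]
```

View pics/c3.png

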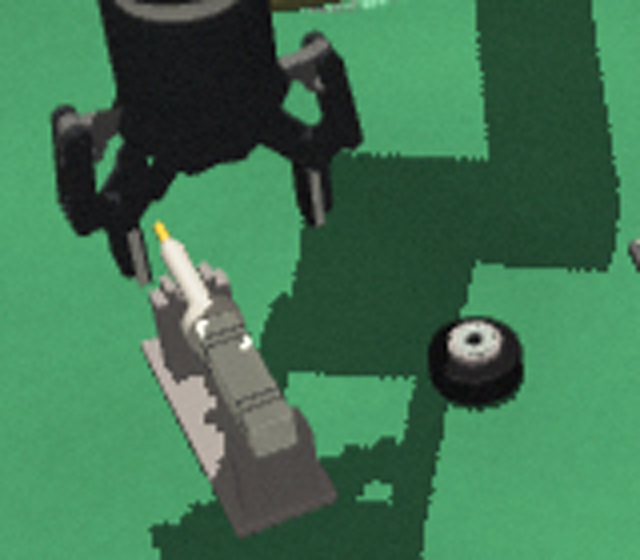

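The open fingers straddle the handle (crop 245,380), so I'll go down and grip.

Call:
servo_tool(dp=[[-1,3.5,40],[-1,3.5,75],[-1,3.5,92],[-1,3.5,99.5],[-1,3.5,99.5],[-1,3.5,99.5]], rot=[[0,0,0.008],[0,0,0.008],[0,0,0.008],[0,0,0.008],[0,0,0.008],[0,0,0.008]])

```text
time_s: 2.95
tcp_pos: [0.53, -0.1501, 0.052]
tcp_rot: [[0.982, 0.191, 0.002], [0.191, -0.982, -0.001], [0.002, 0.001, -1.0]]
wrist_force: [-0.6, -0.5, 0.3]
grip_width: 0.0856
grasp_force: 0.0
```

Call:
servo_tool(dp=[[0,0,0],[0,0,0],[0,0,0],[0,0,0],[0,0,0],[0,0,0],[0,0,0],[0,0,0]], rot=[[0,0,0],[0,0,0],[0,0,0],[0,0,0],[0,0,0],[0,0,0],[0,0,0],[0,0,0]], gripper=1, grip_force=80)

```text
time_s: 3.95
tcp_pos: [0.5293, -0.1501, 0.0515]
tcp_rot: [[0.982, 0.191, 0.0], [0.191, -0.982, -0.0], [0.0, 0.0, -1.0]]
wrist_force: [-1.4, 0.5, 5.8]
grip_width: 0.0227
grasp_force: 78.6
```

Call:
servo_tool(dp=[[0,0,-15],[0,0,-50],[0,0,-90],[0,0,-130],[0,0,-160],[0,0,-170],[0,0,-170],[0,0,-170]], rot=[[0,0,0],[0,0,0],[0,0,0],[0,0,0],[0,0,0],[0,0,0],[0,0,0],[0,0,0]])

```text
time_s: 4.95
tcp_pos: [0.528, -0.1495, 0.2194]
tcp_rot: [[0.982, 0.191, -0.003], [0.191, -0.982, 0.001], [-0.003, -0.002, -1.0]]
wrist_force: [-0.2, -0.1, -3.3]
grip_width: 0.0229
grasp_force: 78.6
```

```bash
python3 -c "
from h import *
t=load('top0')
# pre-insert pose: axis line from mouth, gauge origin 110 mm out
m=np.array([.540,.142,.100]);a=np.array([np.cos(np.pi/6),0,.5]);z=np.array([.5,0,-.8660])
np.set_printoptions(precision=4,suppress=True)
for d in(.13,.1,0): print(d,m+a*(d+.048)+z*.019)
go(m+a*(.13+.048)+z*.019,0,30)
# plate axis & neck lateral check: colour mask of brass in top view
h=cv2.cvtColor(t['pixels'],cv2.COLOR_RGB2HSV);k=cv2.inRange(h,(10,120,120),(28,255,255));k[:, :265]=0;k[:,305:]=0;k[:225]=0;k[315:]=0
for v in range(228,300,3):
  u=np.where(k[v])[0]
  if len(u):print(v,u.min(),u.max(),end='; ')
"
```

```text
0.13 [0.7037 0.142  0.1725]
0.1 [0.6777 0.142  0.1575]
0 [0.5911 0.142  0.1075]
t 4.95 tcp [ 0.528  -0.1495  0.2194] dp [ 228.1 -252.6   46.6] rot [-0.0517  0.525   0.187 ] F [-0.2 -0.1 -3.3] w 0.0229 q [-0.35  0.28  1.58  0.    1.29  1.03]
246 281 288; 249 281 289; 252 278 289; 255 278 289; 258 278 289; 261 277 290; 264 277 290; 267 278 289; 270 278 289; 273 278 289; 276 278 289; 279 278 289; 282 276 290; 285 277 291; 288 278 289;
```

Call:
servo_tool(dp=[[30,-50,0],[78,-90,0],[120,-140,10],[160,-180,20],[200,-220,35],[228,-252,46.5],[228,-252,46.5],[228,-252,46.5]], rot=[[0,0.1,0.03],[-0.01,0.2,0.06],[-0.02,0.3,0.1],[-0.03,0.4,0.14],[-0.05,0.525,0.187],[-0.05,0.525,0.187],[-0.05,0.525,0.187],[-0.05,0.525,0.187]])

```text
time_s: 5.95
tcp_pos: [0.7036, 0.1408, 0.1723]
tcp_rot: [[0.867, 0.001, 0.499], [0.001, -1.0, -0.0], [0.499, 0.001, -0.867]]
wrist_force: [1.2, -0.2, -3.5]
grip_width: 0.023
grasp_force: 79.4
```

```bash
python3 -c "
from h import *
go([.7037,.142,.1725],0,30)
t=snap('top','top2');s=snap('scene','sc2');o=get_obs()
R=o['tcp_rot'];g=o['tcp_pos']-.019*R[:,2];ax=R[:,0]
for n,x in(('origin',-.048),('nose',-.118),('pin',-.138)):
  p=g+ax*x;print(n,p.round(4),proj(t,p).round(1),proj(s,p).round(1))
print('mouth',proj(t,[.54,.142,.1]).round(1),proj(s,[.54,.142,.1]).round(1))
a=cv2.imread('pics/top2.png')[195:295,255:315];b=cv2.imread('pics/sc2.png')[170:270,320:400]
f=lambda i:cv2.resize(i,None,fx=5.5,fy=5.5,interpolation=cv2.INTER_CUBIC)
cv2.imwrite('pics/c4.png',np.hstack([f(a),f(b)]))"
```

```text
t 5.95 tcp [0.7036 0.1408 0.1723] dp [ 0.2 -1.2 -0.1] rot [0.0001 0.0014 0.0011] F [ 1.2 -0.2 -3.5] w 0.023 q [ 0.19  0.36  1.73 -0.18  0.54  1.89]
origin [0.6531 0.1398 0.1661] [284.4 205. ] [379.4 223. ]
nose [0.5925 0.1398 0.1311] [284.4 230.1] [366.8 215.9]
pin [0.5752 0.1399 0.121 ] [284.5 237.1] [363.5 214. ]
mouth [283.7 251.2] [358.  210.5]
```

View pics/c4.png

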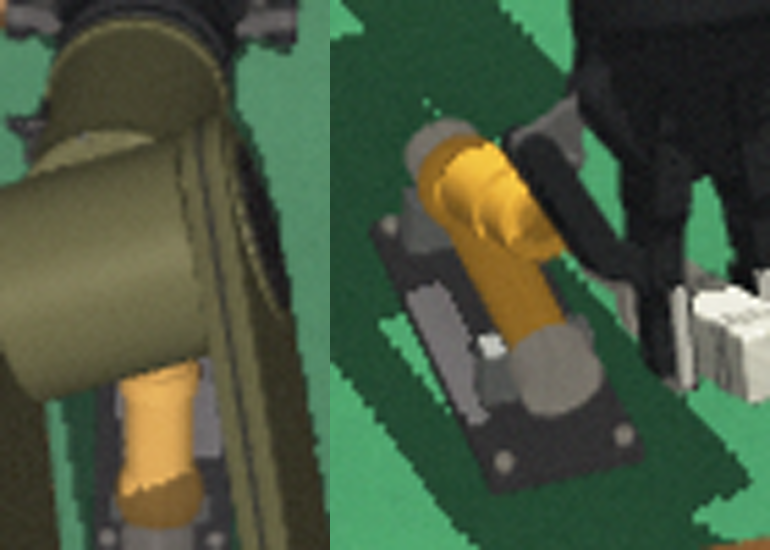

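The wrist hides the mouth at (155,370) from above, and a finger hides it in the scene view. I'll line up by calculation and insert while watching the force.

```bash
cat >> h.py <<'E'
def neck(d,L=.0465):
    m=np.array([.5395,.1424,.100]);a=np.array([3**.5/2,0,.5]);z=np.array([.5,0,-3**.5/2])
    go(m+a*(d+L)+z*.0185,0,30)
    o=get_obs();e=o['tcp_pos']-(m+a*L+z*.0185);print('d',(a@e*1000).round(1),'lat y',(e[1]*1000).round(1),'n',(-z@e*1000).round(1),'F axial,y,n',(a@o['wrist_force']).round(1),o['wrist_force'][1].round(1),(-z@o['wrist_force']).round(1))
E
python3 -c "
from h import *
neck(.08)"
```

```text
t 6.05 tcp [0.7041 0.1398 0.1737] dp [-52.9  -2.6  -0. ] rot [ 0.0004 -0.0009 -0.0005] F [-0.3 -0.3 -2.2] w 0.0233 q [ 0.19  0.36  1.73 -0.18  0.54  1.89]
d 132.9 lat y -2.6 n 0.0 F axial,y,n -1.3 -0.3 -1.7
```

Call:
servo_tool(dp=[[-10,-2,0],[-30,-2,0],[-45,-2,0],[-52,-2,0],[-52,-2,0]], rot=[[0,0,0],[0,0,0],[0,0,0],[0,0,0],[0,0,0]])

```text
time_s: 6.68
tcp_pos: [0.6595, 0.1427, 0.1483]
tcp_rot: [[0.865, 0.0, 0.502], [0.0, -1.0, 0.0], [0.502, -0.0, -0.865]]
wrist_force: [1.2, 0.3, -3.3]
grip_width: 0.0226
grasp_force: 79.4
```

```bash
python3 -c "
from h import *
neck(.05)
snap('scene','sc3');neck(.05);snap('top','t3');neck(.05)
b=cv2.imread('pics/sc3.png')[170:270,320:400];cv2.imwrite('pics/c5.png',cv2.resize(b,None,fx=5.5,fy=5.5,interpolation=cv2.INTER_CUBIC))"
```

```text
t 6.67 tcp [0.6595 0.1427 0.1483] dp [-31.6   0.3   0.2] rot [-0.0004 -0.0026  0.0003] F [ 1.2  0.3 -3.3] w 0.0226 q [ 0.21  0.34  1.85 -0.24  0.44  1.97]
d 81.6 lat y 0.3 n 0.3 F axial,y,n -0.6 0.3 -3.5
t 6.72 tcp [0.6604 0.1429 0.1489] dp [-32.7   0.5   0.2] rot [-0.0008 -0.004   0.0002] F [ 1.  -0.  -3.5] w 0.0231 q [ 0.21  0.34  1.85 -0.24  0.44  1.97]
d 82.7 lat y 0.5 n 0.4 F axial,y,n -0.9 -0.0 -3.5
t 6.78 tcp [0.661  0.143  0.1492] dp [-33.3   0.6   0.2] rot [-0.0009 -0.0048  0.    ] F [ 0.7  0.5 -2.1] w 0.0225 q [ 0.21  0.34  1.85 -0.24  0.44  1.97]
d 83.3 lat y 0.6 n 0.4 F axial,y,n -0.5 0.5 -2.1
```

Call:
servo_tool(dp=[[-7,0.4,0.2],[-14,0.4,0.2],[-20,0.4,0.2],[-25,0.4,0.2],[-28,0.4,0.2],[-28,0.4,0.2]], rot=[[0,0,0],[0,0,0],[0,0,0],[0,0,0],[0,0,0],[0,0,0]])

```text
time_s: 7.52
tcp_pos: [0.6357, 0.1425, 0.1341]
tcp_rot: [[0.865, 0.001, 0.502], [0.0, -1.0, 0.001], [0.502, -0.0, -0.865]]
wrist_force: [0.4, -0.1, -3.0]
grip_width: 0.0231
grasp_force: 79.4
```

```bash
python3 -c "
from h import *
neck(.03)
s=snap('scene','sc4')
b=s['pixels'][170:270,320:420,::-1];cv2.imwrite('pics/c6.png',cv2.resize(b,None,fx=5.5,fy=5.5,interpolation=cv2.INTER_CUBIC))"
```

```text
t 7.53 tcp [0.6357 0.1425 0.1341] dp [-23.8   0.1  -0.2] rot [-0.0006 -0.0028  0.0004] F [ 0.4 -0.1 -3. ] w 0.0231 q [ 0.22  0.34  1.91 -0.29  0.39  2.03]
d 53.8 lat y 0.1 n -0.1 F axial,y,n -1.2 -0.1 -2.7
```

View pics/c6.png

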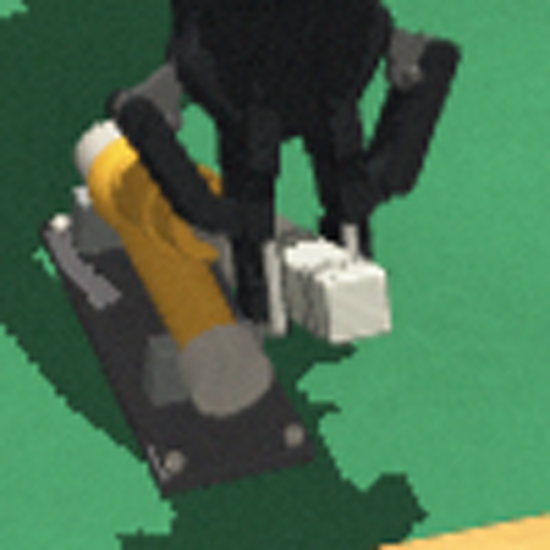

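The handle (crop 335,290) sits in line behind the neck and there is no contact force, so the nose is in. I'll carry on.

Call:
servo_tool(dp=[[-6,0,0],[-12,0,0],[-18,0,0],[-24,0,0],[-30,0,0],[-34,0,0],[-34,0,0]], rot=[[0,0,0],[0,0,0],[0,0,0],[0,0,0],[0,0,0],[0,0,0],[0,0,0]])

```text
time_s: 8.45
tcp_pos: [0.606, 0.1424, 0.1168]
tcp_rot: [[0.865, 0.001, 0.502], [0.0, -1.0, 0.0], [0.502, -0.0, -0.865]]
wrist_force: [-1.2, 1.5, -3.4]
grip_width: 0.0231
grasp_force: 79.4
```

```bash
python3 -c "
from h import *
neck(.0)"
```

```text
t 8.45 tcp [0.606  0.1424 0.1168] dp [-19.5   0.   -0.3] rot [-0.0005 -0.0023  0.0005] F [-1.2  1.5 -3.4] w 0.0231 q [ 0.23  0.33  1.99 -0.37  0.32  2.12]
d 19.5 lat y 0.0 n -0.3 F axial,y,n -2.8 1.5 -2.4
```

Call:
servo_tool(dp=[[-4,0,0],[-8,0,0],[-12,0,0],[-15,0,0],[-17,0,0],[-17,0,0]], rot=[[0,0,0],[0,0,0],[0,0,0],[0,0,0],[0,0,0],[0,0,0]])

```text
time_s: 9.2
tcp_pos: [0.5917, 0.1425, 0.1085]
tcp_rot: [[0.865, 0.0, 0.502], [0.0, -1.0, 0.001], [0.502, -0.0, -0.865]]
wrist_force: [1.6, 0.4, -2.6]
grip_width: 0.0231
grasp_force: 79.4
```

```bash
python3 -c "
from h import *
neck(.0)"
```

```text
t 9.2 tcp [0.5917 0.1425 0.1085] dp [-2.9  0.1 -0.3] rot [-0.0006 -0.0028  0.0001] F [ 1.6  0.4 -2.6] w 0.0231 q [ 0.24  0.34  2.03 -0.43  0.29  2.19]
d 2.9 lat y 0.1 n -0.3 F axial,y,n 0.1 0.4 -3.0
```

Call:
servo_tool(dp=[[-1.5,0,0],[-3,0,0],[-4,0,0],[-5,0,0],[-5,0,0]], rot=[[0,0,0],[0,0,0],[0,0,0],[0,0,0],[0,0,0]])

```text
time_s: 9.82
tcp_pos: [0.5895, 0.1426, 0.1073]
tcp_rot: [[0.863, 0.001, 0.506], [0.0, -1.0, 0.001], [0.506, -0.001, -0.863]]
wrist_force: [5.3, -2.6, -0.3]
grip_width: 0.0227
grasp_force: 79.4
```

```bash
python3 -c "
from h import *
neck(.0)"
```

```text
t 9.82 tcp [0.5895 0.1426 0.1073] dp [-0.5  0.2 -0.2] rot [-0.0013 -0.0066  0.0003] F [ 5.3 -2.6 -0.3] w 0.0227 q [ 0.24  0.34  2.04 -0.45  0.28  2.21]
d 0.5 lat y 0.2 n -0.1 F axial,y,n 4.4 -2.6 -2.9
```

Call:
servo_tool(dp=[[-1.5,0,0],[-3,0,0],[-4,0,0],[-4,0,0],[-4,0,0]], rot=[[0,0,0],[0,0,0],[0,0,0],[0,0,0],[0,0,0]])

```text
time_s: 10.45
tcp_pos: [0.5894, 0.1429, 0.1076]
tcp_rot: [[0.86, 0.002, 0.511], [0.0, -1.0, 0.002], [0.511, -0.002, -0.86]]
wrist_force: [10.0, -6.0, 2.2]
grip_width: 0.0225
grasp_force: 79.5
```

```bash
python3 -c "
from h import *
neck(.0);s=snap('scene','sc5')
b=s['pixels'][170:270,320:420,::-1];cv2.imwrite('pics/c7.png',cv2.resize(b,None,fx=5.5,fy=5.5,interpolation=cv2.INTER_CUBIC))"
```

```text
t 10.45 tcp [0.5894 0.1429 0.1076] dp [-0.6  0.5  0.1] rot [-0.0023 -0.0126  0.0005] F [10.  -6.   2.2] w 0.0225 q [ 0.24  0.33  2.04 -0.47  0.27  2.23]
d 0.6 lat y 0.5 n 0.1 F axial,y,n 9.8 -6.0 -3.1
```

View pics/c7.png

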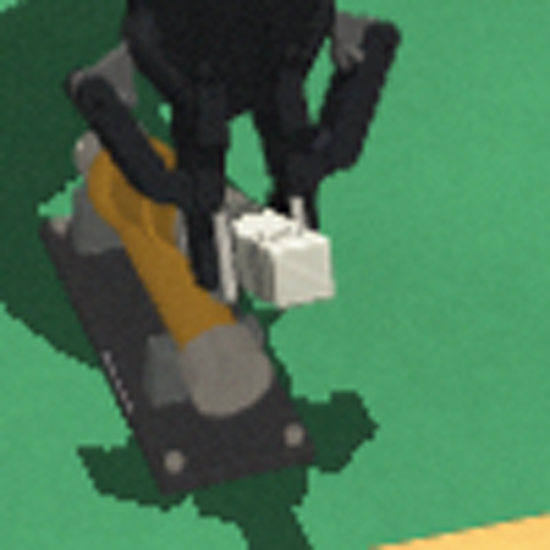

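It stopped where calculated, with about 11 N along the axis. The handle is at (285,255), close behind the rim. I'll push a little more with the side load relieved, then check.

Call:
servo_tool(dp=[[-1,1,0],[-2,1.5,0],[-3,1.5,0],[-3,1.5,0]], rot=[[0,0.01,0],[0,0.01,0],[0,0.01,0],[0,0.01,0]])

```text
time_s: 11.0
tcp_pos: [0.5896, 0.1429, 0.1081]
tcp_rot: [[0.852, 0.003, 0.524], [-0.0, -1.0, 0.005], [0.524, -0.004, -0.852]]
wrist_force: [14.2, -3.3, 5.3]
grip_width: 0.0229
grasp_force: 79.6
```

```bash
python3 -c "
from h import *
neck(.0)"
```

```text
t 11.0 tcp [0.5896 0.1429 0.1081] dp [-0.9  0.5  0.4] rot [-0.0052 -0.0281 -0.0001] F [14.2 -3.3  5.3] w 0.0229 q [ 0.24  0.33  2.05 -0.52  0.24  2.29]
d 0.9 lat y 0.5 n 0.4 F axial,y,n 14.9 -3.3 -2.5
```

Call:
servo_tool(dp=[[6,-1.5,0],[14,-1.5,0],[22,-1.5,0],[30,-1.5,0],[30,-1.5,0]], rot=[[0,-0.01,0],[0,-0.01,0],[0,-0.01,0],[0,-0.01,0],[0,-0.01,0]])

```text
time_s: 11.62
tcp_pos: [0.608, 0.1426, 0.1182]
tcp_rot: [[0.864, 0.0, 0.503], [-0.0, -1.0, 0.001], [0.503, -0.001, -0.864]]
wrist_force: [0.2, 1.0, -2.5]
grip_width: 0.0228
grasp_force: 79.6
```

```bash
python3 -c "
from h import *
neck(.14)"
```

```text
t 11.62 tcp [0.608  0.1426 0.1182] dp [1.181e+02 1.000e-01 5.000e-01] rot [-0.0007 -0.0038 -0.0002] F [ 0.2  1.  -2.5] w 0.0228 q [ 0.23  0.33  1.99 -0.37  0.32  2.12]
d 21.9 lat y 0.2 n 0.0 F axial,y,n -1.1 1.0 -2.3
```

Rod coming out freely; draw the rest out slowly.

Call:
servo_tool(dp=[[12,0,0.1],[27,0,0.1],[42,0,0.2],[57,0,0.3],[75,0,0.4],[95,0,0.5],[118,0,0.5],[118,0,0.5]], rot=[[0,0,0],[0,0,0],[0,0,0],[0,0,0],[0,0,0],[0,0,0],[0,0,0],[0,0,0]])

```text
time_s: 12.62
tcp_pos: [0.7123, 0.1426, 0.1786]
tcp_rot: [[0.862, -0.0, 0.506], [-0.001, -1.0, 0.001], [0.506, -0.001, -0.862]]
wrist_force: [0.1, -1.1, -2.7]
grip_width: 0.0228
grasp_force: 79.6
```

```bash
python3 -c "
from h import *
neck(.14)
go([.501+.0465+.07,-.012,.029+.15-.0185],0,0)"
```

```text
t 12.62 tcp [0.7123 0.1426 0.1786] dp [-2.5  0.2  0.2] rot [-0.0011 -0.0073 -0.0007] F [ 0.1 -1.1 -2.7] w 0.0228 q [ 0.19  0.36  1.71 -0.18  0.55  1.89]
d 142.5 lat y 0.2 n 0.2 F axial,y,n -1.3 -1.1 -2.4
t 12.62 tcp [0.7123 0.1426 0.1786] dp [-90.8 154.7 -32.5] rot [-1.300e-03 -5.309e-01 -4.000e-04] F [ 0.1 -1.1 -2.7] w 0.0228 q [ 0.19  0.36  1.71 -0.18  0.55  1.89]
```

Call:
servo_tool(dp=[[0,30,-10],[0,70,-20],[-20,110,-32],[-50,140,-32],[-75,155,-32],[-91,155,-32],[-91,155,-32],[-91,155,-32]], rot=[[0,-0.1,0],[0,-0.2,0],[0,-0.3,0],[0,-0.4,0],[0,-0.53,0],[0,-0.53,0],[0,-0.53,0],[0,-0.53,0]])

```text
time_s: 13.62
tcp_pos: [0.615, -0.0123, 0.1587]
tcp_rot: [[1.0, 0.001, -0.003], [0.001, -1.0, 0.0], [-0.003, -0.0, -1.0]]
wrist_force: [-0.0, -0.4, -2.5]
grip_width: 0.0232
grasp_force: 79.6
```

Call:
servo_tool(dp=[[0,0,0],[0,0,0],[0,0,0],[0,0,0]], rot=[[0,0,0],[0,0,0],[0,0,0],[0,0,0]])

```text
time_s: 14.12
tcp_pos: [0.6149, -0.0125, 0.1587]
tcp_rot: [[1.0, 0.001, -0.003], [0.001, -1.0, 0.0], [-0.003, -0.0, -1.0]]
wrist_force: [0.1, 0.3, -2.3]
grip_width: 0.0228
grasp_force: 79.6
```

```bash
python3 -c "
from h import *
go([.501+.0465+.07,-.012,.029+.15-.0185],0,0)
s=snap('scene','sc6');t=snap('top','t6')
print(proj(s,[.501,-.012,.179]),proj(t,[.501,-.012,.179]))
f=lambda b:cv2.resize(b[:,:,::-1],None,fx=4,fy=4,interpolation=cv2.INTER_CUBIC)
cv2.imwrite('pics/c8.png',np.hstack([f(s['pixels'][150:280,240:340]),f(t['pixels'][190:320,295:395])]))"
```

```text
t 14.12 tcp [ 0.6149 -0.0125  0.1587] dp [ 2.6 -0.5 -1.8] rot [-0.0003  0.0032  0.0006] F [ 0.1  0.3 -2.3] w 0.0228 q [-0.09  0.42  1.52  0.    1.21  1.48]
[286.20560098 184.84168841] [342.89699088 264.92028214]
```

View pics/c8.png

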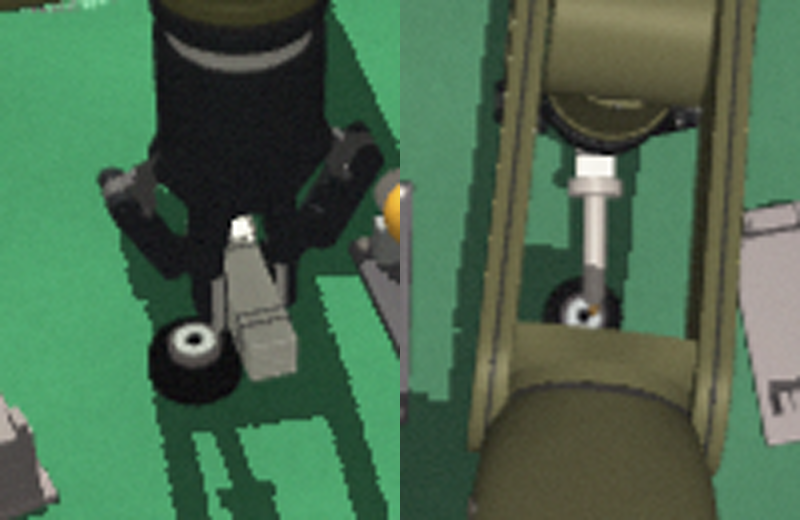

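From above, the nose is at full-image (343,266), against an expected (343,265). The gauge is level over the lens and only a short stub of pin shows.

```bash
python3 -c "
from h import *
print(sign_off())"
```

```text
the job is handed in; nothing more can be done
None
```

I ran the rod into the neck until it stopped where the collar should meet the rim (about 15 N), drew it out, and handed the job in at about 14 s with the gauge held level, its nose about 15 cm above the lens and the pin visibly pushed in; the sign-off returned no verdict.

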